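# Load a filter cartridge and clip the bay cover shut

## Robot

A 6-joint arm with a two-finger parallel gripper is mounted at the origin on a cart in front of the work surface, level with it; the furniture and walls round the work are solid. World frame = base frame: x ahead of the robot, y to its left, z up, the work surface at z = 0. Lengths are in mm, angles in rad, forces in N, time in s.
With the tool pointing down it reaches from about 325 to 775 mm from the base axis. Payload 5.5 kg.
Tool frame: the origin (TCP) lies between the finger pads; the fingertips stand 11 mm ahead of it and the grasp point (between the pads) lies 8 mm behind it (arm.tips_ahead is the distance from the TCP to the fingertips, in mm); z points along the fingers, y is the line along which they close (so a half turn about z gives the same grasp; the last joint's range is limited). The gripper opens to 85 mm and grips with 20 to 120 N. Pads are 22 mm wide; open, the fingers measure 114 mm over their backs; the gripper's body (76 mm by 85 mm) begins 54 mm behind the grasp point. The pads swing forward as they close: fully open they stand 13 mm farther back than shut.
Start: joints at [-1.26, 0.091, 1.231, -0, 1.82, -0.057], TCP at [215.739, -559.887, 242.275] pointing down, gripper open.
Joint ranges: [-2.87, 2.87], [-0.86, 2.18], [0.17, 2.46], [-1.51, 4.65], [0.06, 2.69], [-2.65, 2.65]. Speed limits (rad/s): [2.57, 2.57, 3.01, 3.14, 3.14, 3.14].

## Interface

Orientations are given as a unit quaternion [x, y, z, w].
In Python, from station import sensors, vision, arm gives the robot as it stands.
- The arm moves only by the tool step_arm, never from a script. Its argument "deltas" is a list of rows, each a list of 7 numbers: the turn, a rotation vector about the tool's x, y, z scaled (see below), then the shift along the tool's x, y, z scaled (see below), then the gripper's target within -1 to 1 (fully open at 1, half-way at 0, shut at -1). In form: [[wx, wy, wz, tx, ty, tz, gripper], ...]. A call has 1 to 20 rows; each row shifts and turns the commanded pose from where the row before left it, along the tool's axes as they then stand; what a row does not reach is not made up. The controller multiplies each number of a shift by 50 mm and each number of a turn by 30 degrees. A row lasts 1/8 s, in which the tool goes at most 62.5 mm and 10.7 degrees, less where a joint would pass 70% of its speed; a pose out of reach is approached as far as the arm can. A call with a number of a shift or a turn outside -1 to 1 is refused whole. A call with a gripper value outside its range is refused whole. The fingers move at their own pace and stop on an object; the grip force is fixed at half the most. Time passes only in rows, so rows that do not move let the fingers close. It gives the time, the measured TCP pose, the force and the opening at its end, in the units of the state.
- sensors.get_obs(): the state, without advancing time (a new reading comes with each control period).
- vision.get_image(name): name is "scene" or "top" or "wrist"; returns (picture, depth): 400x640x3 uint8, blue, green, red; 400x640 float32, mm along the optical axis (not along the pixel's ray), 0 where there is no reading.
- vision.camera_model(name): a dict with "K" (3x3 intrinsics, pixels), "T" (4x4, takes a point from camera to world coordinates); the wrist camera has in their place "T_tool_cam" (4x4, takes a point from camera to tool coordinates, whose origin is the TCP and whose axes are the flange's). Camera axes: x right, y down, z forward; pixel columns grow to the right and rows downward; lengths in mm; the calibration is good to about 2 mm. A picture is of the moment at which its call begins: read the wrist's pose just before it. camera_model takes no time and is no camera call.
- arm.close_job(): hands the job in, once; it reports no verdict.
Trained networks look in the newest picture that a camera, given by its name, has taken for a name from the list of things; names that differ only in an ending like _2 or _b are one class to them, and where a whole thing is asked for, a point or a joint stands for the part that bears it (a point fixed in the world has none). Each returns a list of dicts, best first, with "confidence" (0 to 1); they miss things now and then, are a little off and sometimes report something else, mostly with a low value. They report only what shows in the picture. A call takes as long as a camera call. They do not tell look-alikes from the thing itself.
- vision.look_for(label, camera): "position" ([x, y, z] in mm, in world coordinates, good to about 4 mm: the middle of the surface that is visible of it).
- vision.tip_of(label, camera): "position" ([x, y, z] in mm, in world coordinates, good to about 4 mm: a listed point, or the origin of a listed thing).
The state is a dict: "clock": time; "qpos": joint angles; "qvel": joint speeds; "tau": joint torques, N m; "eef_pos": TCP position; "orientation": TCP orientation; "contact_force": force on the tool from outside, world axes, zero at the start; "ft_torque": the same for the moment, N m; "finger_gap": finger opening in mm.
Only numpy, scipy, OpenCV 4.12 (cv2) and the standard library are available. Lean on these libraries where they do the work, as an engineer would, in place of code of your own. Each camera call takes 0.05 s, during which the arm holds its last target. There are 200 camera calls.

## Task

Load the water filter unit: lay the long cartridge in the cradle of its sloping bay, then press the ribbed cover into the bay opening until the sprung tabs on both its sides catch and it sits flush, and let go. Leave the short cartridge, the rocks glass and the bitters bottle where they stand.

Things in the scene. Friction and masses are not known exactly. Their poses are not given: they have to be found in the camera images.
- bay: Bay opening in the sloping top of the fixed white wedge-shaped filter unit (165x196 mm, 60 high in front, 130 behind). Origin: centre of the opening, in the rim's plane; +z out of the bay, square to the slope, which faces the robot at 25 deg; +x up the slope; y level. Opening 100 (x) x 136 (y), floor at z=-50. Under the 20 deep rim the x walls step back 10: ledges for the cover's tabs.
- cradle (a point): Where the centre of a cartridge lying in the bay's cradle belongs (29 mm below the rim, axes as the bay's; cartridge along y). Grey cheeks 18 mm high form a 50 mm wide slot (x=-25 to 25) for its end caps at |y|=46 to 60; end stops at y=+-64. Between |y|<46 the floor is clear over the full 100 mm, room for fingers.
- long_cartridge_mid (a point): Centre of the long filter cartridge lying on the worktop: 120 mm long along its y, white round barrel 36 mm in diameter, grey square end caps 42x42x14 mm on which it lies stably, centre 21 mm above its support, z up, about 0.13 to 0.25 kg. Either end may go either way.
- short_cartridge_mid (a point): Centre of the short cartridge, same section but only 80 mm long, too short for this unit. It lies near the long one; which is nearer the robot varies. Leave it.
- cover_grip (a point): Point on the cover's upright grip rib (14 thick in x, 70 long in y, 34 high): 13 mm below its top, 21 above the plate's top. Plate 124 (x) x 160 (y) x 5 mm, white. The cover stands on 4 corner posts, this point 64 mm up, z up; about 0.19 kg. Fits either way round. Fully home, this point is at x=0, y=0, z=26 in the bay's frame.
- cover_underside (a point): Centre of the cover plate's underside, 26 mm below the grip point; it lies on the rim when home. Posts 38 mm long, tapered, outer faces at x=+-47.5, y=+-65.5, guide it into the opening with 2.5 mm play. Sprung tabs hang mid-way on both x sides: they meet the rim with this point 31 mm above it and snap under the ledges 2 to 4 mm above it, after a push of about 5 to 15 N square to the slope.
- tab_a (a joint): Deflection of the sprung tab on the cover's +x side (rad): 0 at rest, up to about 0.3 as it is bent inwards past the rim, nearly 0 again once it has caught. Not caught, the cover stays 5 mm or more proud.
- tab_b (a joint): The same for the sprung tab on the cover's -x side.
- rocks_glass_mid (a point): Centre of a clear rocks glass, 80 mm in diameter, 92 mm tall, standing behind the unit; a bystander.
- bitters_mid (a point): Centre of a small dark bitters bottle, 47 mm in diameter, 120 mm tall, standing behind the unit; a bystander.
Mind the look-alikes: they are no part of the job. Leave any orange look-alike of the part that bears long_cartridge_mid alone.

How it is judged:
By the outcome, as a careful person would: the job done as asked, in the order asked, and still so for the second after the job is handed in, with the robot touching nothing.
It also fails if it takes over 58 s, if anything falls off the work surface, if the arm or the gripper's body presses on something with over 40 N, if the wrist force passes 120 N, or if a joint passes its speed limit or range.

## Working session

There is one attempt and no reset: what is moved stays moved. The work goes in short steps, Python scripts to look and compute and a tool call to move; the robot and the scene stay as the last step left them, time stands still between calls to the robot, and variables do not carry over. Pictures are saved under pics/ and viewed, on a budget of 10 in all, crops included, one or two more only if the job needs it, and the job is handed in when it is done.

Besides the shell and the picture viewer there is one more tool, called after "Emit:" as name([rows], argument=value, ...), one row to a line, values as JSON. step_arm: Moves the arm, as the interface text tells. Shifts and turns lie within -1 to 1; 1 stands for 50 mm of shift or 30 degrees of turn. Its arguments: {"type":"object","properties":{"deltas":{"type":"array","items":{"type":"array","items":{"type":"number"}}}},"required":["deltas"]}

```bash
ls; mkdir -p pics
python3 - <<'E'
from station import sensors, vision, arm
import cv2,numpy as np
print(sensors.get_obs()); print(arm.tips_ahead)
a,da=vision.get_image("scene");
L=["bay","cradle","long_cartridge_mid","short_cartridge_mid","cover_grip","cover_underside","rocks_glass_mid","bitters_mid"]
def show(c):
    for l in L:
        for r in vision.tip_of(l,c)[:3]: print(c,l,np.round(r["position"]),round(r["confidence"],2))
show("scene")
b,db=vision.get_image("top"); show("top")
cv2.imwrite("pics/s.png",a);cv2.imwrite("pics/t.png",b)
np.savez("v0.npz",a=a,da=da,b=b,db=db)
for c in("scene","top"):
    m=vision.camera_model(c);print(np.round(m["K"],1).tolist(),np.round(m["T"],3).tolist())
m=vision.camera_model("wrist");print(np.round(m["K"],1).tolist(),np.round(m["T_tool_cam"],3).tolist())
E
```

```text
pics
{'clock': 0.0, 'qpos': array([-1.25968182e+00,  9.18472170e-02,  1.23190017e+00, -3.58809374e-05,
        1.81981068e+00, -5.67174589e-02]), 'qvel': array([ 0.00028766, -0.00087675, -0.00050468, -0.00128383, -0.00148843,
       -0.00141648]), 'tau': array([-2.49362056e-03, -4.58741963e+01, -4.18021059e+01, -2.59048529e-04,
        1.16987349e-02, -1.85836234e-05]), 'eef_pos': array([ 215.65082205, -559.61594413,  241.14976302]), 'orientation': array([ 9.83135405e-01,  1.82876486e-01, -1.41912655e-04, -9.72558776e-04]), 'contact_force': array([0.49877331, 0.79326128, 0.10264576]), 'ft_torque': array([0.03431378, 0.08607406, 0.00136036]), 'finger_gap': 85.4624068369763}
11.0
scene bay [499. -46.  88.] 0.87
scene cradle [509. -46.  64.] 0.56
scene long_cartridge_mid [376. 366.  21.] 0.7
scene long_cartridge_mid [529. 250.  20.] 0.52
scene long_cartridge_mid [ 696. -164.   49.] 0.41
scene short_cartridge_mid [387. 214.  21.] 0.66
scene cover_grip [ 442. -371.   64.] 0.97
scene cover_underside [ 443. -371.   36.] 0.61
scene rocks_glass_mid [ 698. -162.   50.] 0.55
scene bitters_mid [
[... 388 characters left out ...]
rside [ 450. -370.   62.] 0.35
top rocks_glass_mid [ 699. -167.   44.] 0.58
top bitters_mid [686.  39.  60.] 0.69
top bitters_mid [ 700. -166.   44.] 0.26
[[375.6, 0.0, 320.0], [0.0, 375.6, 201.7], [0.0, 0.0, 1.0]] [[-0.793, -0.317, 0.52, -91.942], [-0.609, 0.437, -0.662, 773.016], [-0.018, -0.842, -0.54, 753.445], [0.0, 0.0, 0.0, 1.0]]
[[477.8, 0.0, 317.8], [0.0, 477.8, 190.8], [0.0, 0.0, 1.0]] [[-0.005, -0.989, 0.15, 277.012], [-1.0, 0.005, 0.0, -31.874], [-0.001, -0.15, -0.989, 1735.692], [0.0, 0.0, 0.0, 1.0]]
[[332.9, 0.0, 316.8], [0.0, 332.9, 197.6], [0.0, 0.0, 1.0]] [[-0.001, -0.945, -0.327, 84.289], [1.0, -0.001, 0.002, -0.445], [-0.002, -0.327, 0.945, -130.682], [0.0, 0.0, 0.0, 1.0]]
```

View pics/s.png

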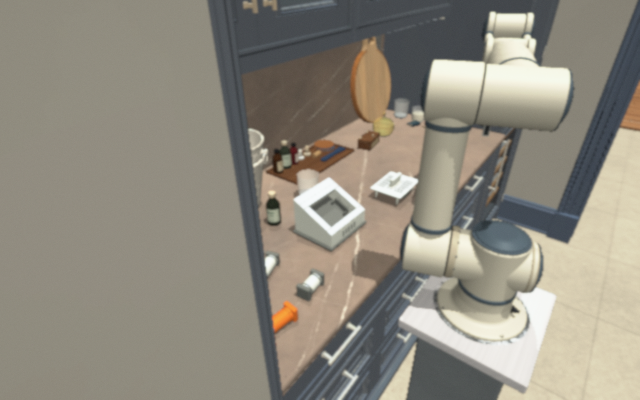

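View pics/t.png

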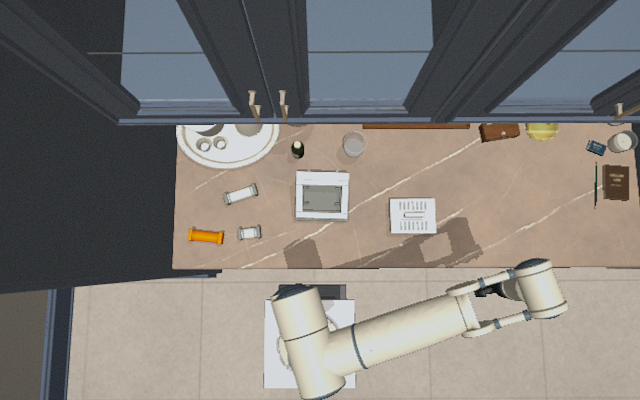

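The scene view shows the unit near px (328,215), the cover at (395,187), and the white cartridges at (268,262) and (311,284). The orange look-alike is at (283,320). In the top view, the long white one is at (240,194), the short at (250,232), the orange at (206,236), the cover at (412,215) and the bay at (322,197).

Next I'll get yaws from the top depth image, plus the cabinet's location.

```bash
cat > h.py <<'E'
import numpy as np,cv2
from station import sensors,vision,arm
from scipy.spatial.transform import Rotation as R
def cloud(d,m,T=None):
    K=np.array(m["K"]);T=np.array(m["T"]) if T is None else T
    v,u=np.mgrid[:400,:640]
    P=np.stack([(u-K[0,2])/K[0,0]*d,(v-K[1,2])/K[1,1]*d,d],-1)
    P=P@T[:3,:3].T+T[:3,3]; P[d<=0]=np.nan
    return P
def pose(o=None):
    o=o or sensors.get_obs(); T=np.eye(4);T[:3,:3]=R.from_quat(o["orientation"]).as_matrix();T[:3,3]=o["eef_pos"];return T
def wrist():
    T=pose(); im,d=vision.get_image("wrist"); m=vision.camera_model("wrist")
    return im,d,cloud(d,m,T@np.array(m["T_tool_cam"]))
def toolR(yaw,tilt=0):
    "yaw of tool y from world x (deg); tilt: tool z leans forward along tool y"
    x=np.array([-np.sin(np.radians(yaw)),np.cos(np.radians(yaw)),0]);y=np.array([x[1],-x[0],0]);z=np.array([0,0,-1.])
    M=np.stack([x,y,z],1); return M@R.from_euler('x',-tilt,degrees=True).as_matrix()
def go(pos,M,T=None):
    "turn (units of 30deg) and shift (in tool axes before/after the turn, units of 50mm)"
    T=pose() if T is None else T
    w=R.from_matrix(T[:3,:3].T@M).as_rotvec(degrees=True)/30
    dp=np.array(pos)-T[:3,3]
    print("turn",np.round(w,3),"shift now",np.round(T[:3,:3].T@dp/50,3),"shift after turn",np.round(M.T@dp/50,3))
E
python3 - <<'E'
from h import *
z=np.load("v0.npz");P=cloud(z["db"],vision.camera_model("top"))
def rect(c,r,lo,hi):
    k=(np.hypot(P[...,0]-c[0],P[...,1]-c[1])<r)&(P[...,2]>lo)&(P[...,2]<hi)
    q=P[k];print(c,k.sum(),cv2.minAreaRect(q[:,:2].astype(np.float32)),np.nanmax(q[:,2]),np.median(q[:,2]))
rect((527,248),80,12,80);rect((387,214),60,12,80);rect((445,-368),120,30,80);rect((505,-46),140,40,160);rect((445,-368),120,55,95)
for c in [(527,248)]: pass
for r in (40,80,100,115,122,130):print(r,[np.round(P[r,c]).tolist() for c in (200,330,410)])
E
```

```text
(527, 248) 367 ((537.2579345703125, 259.8656005859375), (86.61790466308594, 131.1163330078125), 27.75527572631836) 55.74371458159521 38.71975661440047
(387, 214) 258 ((380.0492858886719, 212.6197509765625), (75.97547912597656, 86.37931823730469), 24.477642059326172) 54.172053518281245 39.44861525810768
(445, -368) 1549 ((445.561279296875, -366.1309509277344), (160.5475616455078, 122.82029724121094), 89.93820190429688) 79.97857329753242 44.154379383408696
(505, -46) 1994 ((521.7279052734375, -44.705352783203125), (179.01512145996094, 173.99053955078125), 88.62116241455078) 143.73106484630011 78.34756709951841
(445, -368) 88 ((441.82794189453125, -363.02490234375), (164.03704833984375, 35.6388053894043), 72.79850769042969) 86.27676142300356 77.0966796079365
40 [[634.0, 158.0, 1009.0], [847.0, -65.0, 574.0], [847.0, -272.0, 572.0]]
80 [[741.0, 268.0, 573.0], [738.0, -64.0, 575.0], [737.0, -267.0, 576.0]]
100 [[659.0, 245.0, 654.0], [655.0, -61.0, 660.0], [637.0, -239.0, 710.0]]
115 [[638.0, 257.0, 604.0], [638.0, -62.0, 599.0], [638.0, -260.0, 595.0]]
122 [[627.0, 262.0, 581.0], [626.0, -63.0, 580.0], [626.0, -263.0, 578.0]]
130 [[730.0, 371.0, 149.0], [769.0, -78.0, 4.0], [769.0, -377.0, 1.0]]
```

Emit:
step_arm([
  [0,0,0,0.726,-0.802,0.076,1],
  [0,0,0,0.726,-0.802,0.076,1],
  [0,0,0,0.726,-0.802,0.076,1],
  [0,0,0,0.726,-0.802,0.076,1],
  [0,0,0,0.726,-0.802,0.076,1],
  [0,0,0,0.726,-0.802,0.076,1],
  [0,0,0,0.726,-0.802,0.076,1],
  [0,0,0,0.726,-0.802,0.076,1],
  [0,0,0,0.726,-0.802,0.076,1],
  [0,0,0,0.726,-0.802,0.076,1],
  [0,0,0,0.726,-0.802,0.076,1],
  [0,0,0,0.726,-0.802,0.076,1],
  [0,0,0,0.726,-0.802,0.076,1],
  [0,0,0,0.726,-0.802,0.076,1],
  [0,0,0,0.726,-0.802,0.076,1],
  [0,0,0,0.726,-0.802,0.076,1],
])

```text
clock: 2.9
eef_pos: [527.5, 249.5, 181.6]
orientation: [0.983, 0.183, 0.0, 0.0]
contact_force: [-0.3, -0.4, -0.3]
finger_gap: 85.5
```

Emit:
step_arm([
  [0,0,-0.33,0,0,0,1],
  [0,0,-0.33,0,0,0,1],
  [0,0,-0.33,0,0,0,1],
  [0,0,-0.33,0,0,0,1],
  [0,0,-0.33,0,0,0,1],
  [0,0,-0.33,0,0,0,1],
  [0,0,-0.33,0,0,0,1],
  [0,0,-0.33,0,0,0,1],
  [0,0,-0.33,0,0,0,1],
])

```text
clock: 4.03
eef_pos: [527.0, 247.6, 181.5]
orientation: [0.57, 0.822, 0.0, 0.0]
contact_force: [0.2, -0.4, -0.2]
finger_gap: 85.4
```

Run:
```python
from h import *
im,d,P=wrist();cv2.imwrite("pics/w1.png",im)
for r in vision.tip_of("long_cartridge_mid","wrist")[:3]: print(np.round(r["position"],1),r["confidence"])
T=pose()
k=(np.hypot(P[...,0]-527,P[...,1]-248)<80)&(P[...,2]>14)&(P[...,2]<55)
q=P[k];(c,s,a)=cv2.minAreaRect(q[:,:2].astype(np.float32));print(k.sum(),c,s,a,np.percentile(q[:,2],[5,50,95]))
k2=k&(P[...,2]>34);q=P[k2];print(cv2.minAreaRect(q[:,:2].astype(np.float32)));
w,v=np.linalg.eigh(np.cov(q[:,:2].T));print(q.mean(0),v[:,1])
```

```text
[524.2 245.8  16.9] 0.84
5727 (526.140380859375, 247.94876098632812) (41.911563873291016, 119.06280517578125) 18.259584426879883 [26.73122467 37.13667363 41.41025958]
((526.1276245117188, 247.9557647705078), (41.6737174987793, 119.09394836425781), 18.135862350463867)
[524.76204572 251.86108754  38.17123147] [-0.3124276   0.94994158]
```

View pics/w1.png

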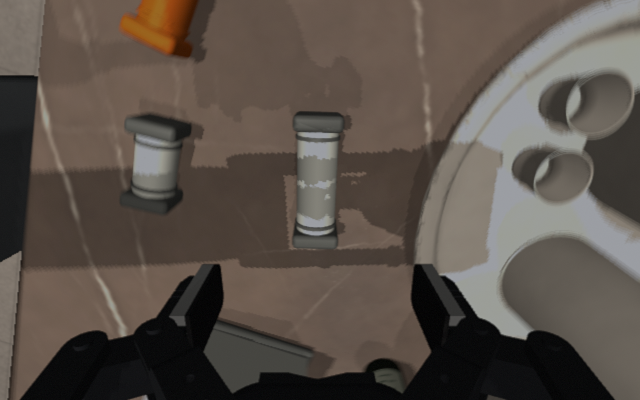

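The wrist view shows the long cartridge upright at px (318,180), between the open fingers. The short one is at (157,165), and the orange one is partly visible at (165,25).

Emit:
step_arm([
  [0,0,0.077,0,-0.017,0,1],
  [0,0,0,0,0,0.8,1],
  [0,0,0,0,0,0.8,1],
  [0,0,0,0,0,0.8,1],
  [0,0,0,0,0,0.6,1],
  [0,0,0,0,0,0.31,1],
  [0,0,0,0,0,0,1],
  [0,0,0,0,0,0,-1],
  [0,0,0,0,0,0,-1],
  [0,0,0,0,0,0,-1],
  [0,0,0,0,0,0,-1],
  [0,0,0,0,0,0,-1],
  [0,0,0,0,0,0,-1],
])

```text
clock: 5.75
eef_pos: [527.0, 247.7, 17.5]
orientation: [0.589, 0.808, 0.001, 0.001]
contact_force: [-0.7, -0.3, 5.9]
finger_gap: 34.4
```

Emit:
step_arm([
  [0,0,0,0,0,-0.4,-1],
  [0,0,0,0,0,-0.8,-1],
  [0,0,0,0,0,-1,-1],
  [0,0,0,0,0,-1,-1],
  [0,0,0,0,0,-0.8,-1],
  [0,0,0,-0.885,-0.36,-0.358,-1],
  [0,0,0,-0.885,-0.36,-0.358,-1],
  [0,0,0,-0.885,-0.36,-0.358,-1],
  [0,0,0,-0.885,-0.36,-0.358,-1],
  [0,0,0,-0.885,-0.36,-0.358,-1],
  [0,0,0,-0.885,-0.36,-0.358,-1],
  [0,0,0,-0.885,-0.36,-0.358,-1],
  [0,0,0,-0.885,-0.36,-0.358,-1],
  [0,0,0.297,0,0,0,-1],
  [0,0,0.297,0,0,0,-1],
  [0,0,0,0,0,0,-1],
])

```text
clock: 7.75
eef_pos: [497.4, -133.8, 359.7]
orientation: [0.706, 0.708, 0.0, -0.0]
contact_force: [0.2, 0.6, -2.4]
finger_gap: 34.1
```

Run:
```python
from h import *
im,d,P=wrist();cv2.imwrite("pics/w2.png",im);np.savez("w2.npz",im=im,d=d,P=P)
T=pose();print(np.round(T,3).tolist())
for l in("bay","cradle"):
  for r in vision.tip_of(l,"wrist")[:2]: print(l,np.round(r["position"],1),r["confidence"])
```

```text
[[-0.004, 1.0, 0.0, 497.471], [1.0, 0.004, -0.0, -133.697], [-0.0, 0.0, -1.0, 359.604], [0.0, 0.0, 0.0, 1.0]]
bay [498.3 -46.   89.5] 0.91
cradle [512.9 -43.8  61.8] 0.64
```

View pics/w2.png

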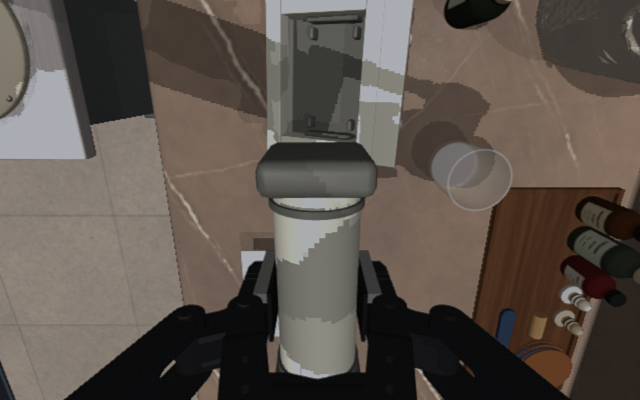

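The wrist view shows the bay opening at columns 285–365, rows 12–138, with the held cartridge below it. The glass is at (478,178) and the bottle at (475,8).

```bash
cat >> h.py <<'E'
def bayfit(P,c0=(498.5,-46,89.5),yaw=0.):
    c0=np.array(c0)
    for it in range(3):
        t=np.radians(25);y=np.array([-np.sin(yaw),np.cos(yaw),0]);f=np.array([np.cos(yaw),np.sin(yaw),0])
        n=-np.sin(t)*f+np.array([0,0,np.cos(t)]);x=np.cross(y,n)
        L=(P-c0)@np.stack([x,y,n],1)
        near=(abs(L[...,0])<85)&(abs(L[...,1])<100)
        rim=near&(abs(L[...,2])<6)
        q=L[rim];A=np.c_[q[:,:2],np.ones(len(q))];k=np.linalg.lstsq(A,q[:,2],rcond=None)[0]
        print("plane slopes",np.round(k,4),"n",rim.sum())
        e={}
        X,Y=L[rim][:,0],L[rim][:,1]
        s=abs(X)<40; e["y+"]=np.percentile(Y[s&(Y>45)],2) if (s&(Y>45)).any() else np.nan; e["y-"]=np.percentile(Y[s&(Y<-45)],98) if (s&(Y<-45)).any() else np.nan
        s=abs(Y)<55; e["x+"]=np.percentile(X[s&(X>30)],1); e["x-"]=np.percentile(X[s&(X<-30)],99)
        # yaw from x- and x+ inner edges
        ys=np.arange(-55,56,10);ep=[];em=[]
        for yy in ys:
            b=abs(Y-yy)<5
            p=X[b&(X>30)];m=X[b&(X<-30)]
            ep.append(p.min() if len(p) else np.nan);em.append(m.max() if len(m) else np.nan)
        def sl(v):
            v=np.array(v);g=np.isfinite(v);return np.polyfit(ys[g],v[g],1)[0] if g.sum()>3 else np.nan
        print({a:round(float(b),1) for a,b in e.items()},"outer x",np.round(np.percentile(X,[.5,99.5]),1),"outer y",np.round(np.percentile(Y,[.5,99.5]),1),"edge slopes deg",np.round(np.degrees([sl(ep),sl(em)]),2))
        c0=c0+n*k[2]+x*(e["x+"]+e["x-"])/2+(y*(e["y+"]+e["y-"])/2 if np.isfinite(e["y+"]+e["y-"]) else 0)
        print("centre",np.round(c0,1))
    return c0
E
python3 - <<'E'
from h import *
print("W");P=np.load("w2.npz")["P"];bayfit(P)
z=np.load("v0.npz")
for a,n in(("da","scene"),("db","top")):
    print(n);bayfit(cloud(z[a],vision.camera_model(n)))
E
```

```text
W
plane slopes [ 0.0032 -0.0157 -0.5079] n 8674
{'y+': 67.6, 'y-': -66.8, 'x+': 49.8, 'x-': -49.0} outer x [-70.4  84.7] outer y [-87.7  82.1] edge slopes deg [1.84 1.93]
centre [499.1 -45.6  89.2]
plane slopes [ 0.0038 -0.0154 -0.0475] n 8783
{'y+': 67.1, 'y-': -67.2, 'x+': 49.4, 'x-': -49.2} outer x [-70.8  84.7] outer y [-88.   81.7] edge slopes deg [1.91 1.92]
centre [499.2 -45.6  89.2]
plane slopes [ 0.0039 -0.0155 -0.0034] n 8797
{'y+': 67.2, 'y-': -67.2, 'x+': 49.3, 'x-': -49.3} outer x [-70.9  84.7] outer y [-87.9  81.7] edge slopes deg [1.84 1.92]
centre [499.2 -45.6  89.2]
scene
plane slopes [ 0.0045 -0.0129 -0.9679] n 1131
{'y+': 68.2, 'y-': -65.8, 'x+': 47.1, 'x-': -51.1} outer x [-75.4  84.5] outer y [-90.4  92.5] edge slopes deg [2.22 1.78]
centre [497.1 -44.8  87.8]
plane slopes [ 0.006  -0.0129 -0.1473] n 1128
{'y+': 67.0, 'y-': -66.5, 'x+': 49.2, 'x-': -49.1} outer x [-74.2  84.4] outer y [-91.6  91.5] edge slopes deg [2.32 1.63]
centre [497.2 -44.5  87.7]
plane slopes [ 0.0066 -0.0128 -0.048 ] n 1134
{'y+': 66.8, 'y-': -66.8, 'x+': 49.2, 'x-': -49.2} outer x [-74.5  84.4] outer y [-91.8  91.2] edge slopes deg [2.32 1.63]
centre [497.2 -44.5  87.6]
top
plane slopes [ 0.0027 -0.0078  0.4516] n 1010
{'y+': 72.9, 'y-': -65.6, 'x+': 52.8, 'x-': -46.3} outer x [-71.   84.7] outer y [-86.6  91.4] edge slopes deg [0.77 2.  ]
centre [501.3 -42.3  91.3]
plane slopes [ 0.0024 -0.0073  0.21  ] n 1048
{'y+': 69.2, 'y-': -69.2, 'x+': 49.6, 'x-': -49.4} outer x [-74.2  84.3] outer y [-90.3  87.7] edge slopes deg [0.19 1.95]
centre [501.3 -42.3  91.5]
plane slopes [ 0.0028 -0.0074  0.082 ] n 1047
{'y+': 69.2, 'y-': -69.2, 'x+': 49.5, 'x-': -49.5} outer x [-74.3  84.2] outer y [-90.3  87.7] edge slopes deg [0.19 1.95]
centre [501.2 -42.3  91.6]
```

```bash
cat >> h.py <<'E'
B=np.array([499.0,-45.4,89.0]);BY=-1.9;BM=toolR(BY,25)  # tool axes when square to bay: y=bay x, x=bay y, z=-n
def bay(x,y,z): return B+BM@np.array([y,x,-z])
def inbay(p): r=BM.T@(np.array(p)-B); return np.array([r[1],r[0],-r[2]])
E
python3 - <<'E'
from h import *
print(BM.round(3).tolist()); 
go(bay(0,-.5,70),BM); print(bay(0,0,70),bay(0,0,-32.5))
E
```

```text
[[0.033, 0.906, 0.422], [0.999, -0.03, -0.014], [0.0, 0.423, -0.906]]
turn [-0.833 -0.015  0.069] shift now [ 1.775 -0.557  4.14 ] shift after turn [ 1.753 -2.313  3.489]
[469.43298609 -44.41916113 152.44154509] [512.72754217 -45.85538948  59.54499692]
```

Emit:
step_arm([
  [-0.278,-0.005,0.023,0,0,0,-1],
  [-0.278,-0.005,0.023,0,0,0,-1],
  [-0.277,-0.005,0.023,0,0,0,-1],
  [0,0,0,0.351,-0.463,0.698,-1],
  [0,0,0,0.351,-0.463,0.698,-1],
  [0,0,0,0.351,-0.463,0.698,-1],
  [0,0,0,0.351,-0.463,0.698,-1],
  [0,0,0,0.35,-0.461,0.697,-1],
  [0,0,0,0,0,0,-1],
])

```text
clock: 9.02
eef_pos: [467.3, -43.4, 147.1]
orientation: [0.702, 0.68, 0.148, 0.152]
contact_force: [-0.0, 0.1, -2.9]
finger_gap: 34.2
```

Run:
```python
from h import *
im,d,P=wrist();cv2.imwrite("pics/w3.png",im)
o=sensors.get_obs();print(inbay(o["eef_pos"]),o["contact_force"])
go(bay(0,-.5,-31.5),BM)
```

```text
[-8.54900048e-01  3.31475601e-02  6.89830574e+01] [-0.2285559   0.0957872  -0.90541228]
turn [-0.005  0.001  0.   ] shift now [-0.01   0.022  2.01 ] shift after turn [-0.011  0.017  2.01 ]
```

View pics/w3.png

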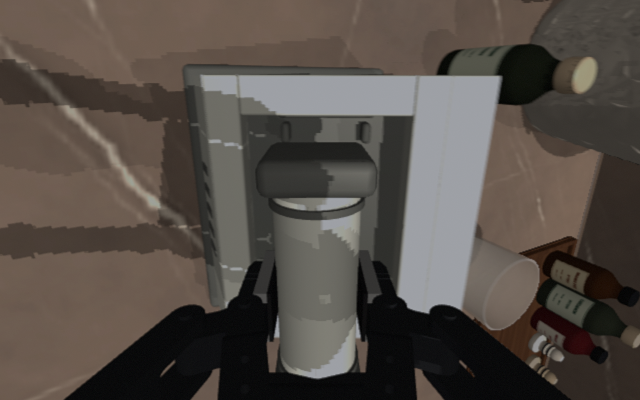

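The wrist view shows the cap at column 317, but the opening (columns 243–412) is centred near 327. I'll refit from this depth image.

Run:
```python
from h import *
im,d,P=wrist();T=pose();print(inbay(T[:3,3]))
np.savez("w3.npz",im=im,d=d,P=P)
bayfit(P,B,np.radians(BY))
L=(P-B)@BM; L=np.stack([L[...,1],L[...,0],-L[...,2]],-1)
for r in (90,120,130): 
    print(r,[(c,np.round(L[r,c],0).tolist()) for c in range(225,430,12)])
```

```text
[ 1.34938598 -0.61330678 70.92893162]
plane slopes [ 0.0033 -0.001   0.251 ] n 28328
{'y+': 68.2, 'y-': -76.0, 'x+': 49.2, 'x-': -50.5} outer x [-72.6  84.6] outer y [-68.   89.5] edge slopes deg [-0.7   1.33]
centre [498.2 -49.2  88.9]
plane slopes [ 0.0032 -0.0011  0.0103] n 28046
{'y+': 72.1, 'y-': -72.1, 'x+': 49.8, 'x-': -49.9} outer x [-71.8  84.6] outer y [-64.2  93.4] edge slopes deg [-1.34  1.92]
centre [498.1 -49.2  88.9]
plane slopes [ 0.0032 -0.0011 -0.0001] n 28041
{'y+': 72.1, 'y-': -72.1, 'x+': 49.9, 'x-': -49.9} outer x [-71.8  84.6] outer y [-64.2  93.4] edge slopes deg [-1.34  1.92]
centre [498.1 -49.2  88.9]
90 [(225, [-54.0, 80.0, 0.0]), (237, [-47.0, 80.0, 1.0]), (249, [-40.0, 80.0, 0.0]), (261, [-33.0, 80.0, -0.0]), (273, [-27.0, 80.0, -1.0]), (285, [-20.0, 80.0, -1.0]), (297, [-13.0, 80.0, 1.0]), (309, [-6.0, 80.0, 0.0]), (321, [1.0, 80.0, -0.0]), (333, [8.0, 80.0, 1.0]), (345, [15.0, 80.0, 1.0]), (357, [22.0, 80.0, -0.0]), (369, [28.0, 80.0, 1.0]), (381, [35.0, 80.0, 1.0]), (393, [42.0, 80.0, 0.0]), (405, [49.0, 80.0, -1.0]), (417, [56.0, 80.0, 0.0]), (429, [6
[... 332 characters left out ...]
, (357, [27.0, 60.0, -38.0]), (369, [37.0, 58.0, -49.0]), (381, [45.0, 58.0, -49.0]), (393, [55.0, 58.0, -51.0]), (405, [50.0, 64.0, 0.0]), (417, [58.0, 64.0, -0.0]), (429, [65.0, 64.0, -0.0])]
130 [(225, [-55.0, 58.0, 2.0]), (237, [-51.0, 57.0, -7.0]), (249, [-52.0, 51.0, -49.0]), (261, [-43.0, 51.0, -50.0]), (273, [-34.0, 51.0, -50.0]), (285, [-25.0, 51.0, -50.0]), (297, [-16.0, 51.0, -49.0]), (309, [-7.0, 51.0, -51.0]), (321, [2.0, 51.0, -49.0]), (333, [10.0, 51.0, -50.0]), (345, [19.0, 51.0, -49.0]), (357, [26.0, 53.0, -33.0]), (369, [37.0, 51.0, -49.0]), (381, [46.0, 51.0, -49.0]), (393, [55.0, 51.0, -50.0]), (405, [51.0, 58.0, 1.0]), (417, [58.0, 58.0, 0.0]), (429, [65.0, 58.0, -0.0])]
```

The fit agrees: the opening is within 0.5 mm of the model, so the offset was only perspective. Descending.

Emit:
step_arm([
  [0,0,0,0,0,0.6,-1],
  [0,0,0,0,0,0.5,-1],
  [0,0,0,0,0,0.4,-1],
  [0,0,0,0,0,0.25,-1],
  [0,0,0,0,0,0.15,-1],
  [0,0,0,0,0,0.06,-1],
  [0,0,0,0,0,0.04,-1],
  [0,0,0,0,0,0,-1],
  [0,0,0,0,0,0,-1],
])

```text
clock: 10.25
eef_pos: [512.1, -46.5, 62.0]
orientation: [0.703, 0.678, 0.15, 0.156]
contact_force: [0.3, 0.1, -1.4]
finger_gap: 34.5
```

Run:
```python
from h import *
o=sensors.get_obs();print(inbay(o["eef_pos"]),o["contact_force"],o["ft_torque"])
im,d,P=wrist();cv2.imwrite("pics/w4.png",im)
o=sensors.get_obs();print(inbay(o["eef_pos"]),o["contact_force"],o["ft_torque"])
```

```text
[  0.537469    -0.64249926 -30.00494081] [ 0.34981498  0.10309597 -1.38330071] [0.02976289 0.34161816 0.00804023]
[  0.52523637  -0.62476087 -30.02664975] [ 0.03567136  0.67858785 -1.74508852] [-0.0049523   0.35658399  0.00061223]
```

View pics/w4.png

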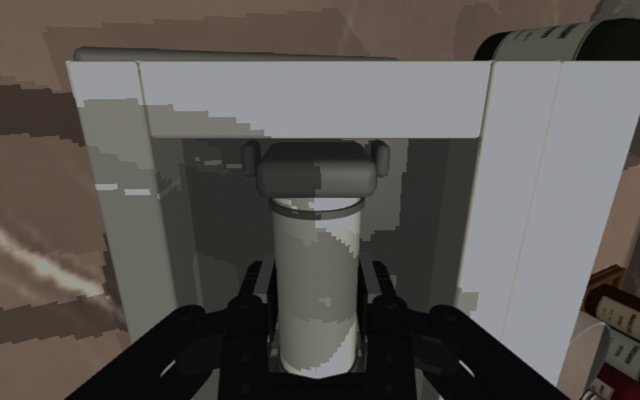

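The cap sits between the cheeks (columns 255 and 378). I'll ease down and open partway.

Emit:
step_arm([
  [0,0,0,0,0,0.03,-1],
  [0,0,0,0,0,0.02,-1],
  [0,0,0,0,0,0,-1],
  [0,0,0,0,0,0,-1],
])

```text
clock: 10.8
eef_pos: [512.8, -46.5, 60.8]
orientation: [0.703, 0.678, 0.15, 0.156]
contact_force: [-13.1, 1.1, 9.5]
finger_gap: 33.9
```

Emit:
step_arm([
  [0,0,0,0,0,0,0.1],
  [0,0,0,0,0,0,0.2],
  [0,0,0,0,0,0,0.2],
  [0,0,0,0,0,0,0.2],
])

```text
clock: 11.3
eef_pos: [513.1, -46.5, 59.3]
orientation: [0.703, 0.678, 0.15, 0.156]
contact_force: [0.3, 0.6, -0.2]
finger_gap: 51.4
```

Emit:
step_arm([
  [0,0,0,0,0,-0.2,0.2],
  [0,0,0,0,0,-0.5,0.2],
  [0,0,0,0,0,-0.8,0.2],
  [0,0,0,0,0,-1,0.6],
  [0,0,0,0,0,-0.5,1],
  [0,0,0,0,0,0,1],
])

```text
clock: 12.05
eef_pos: [450.2, -44.5, 198.9]
orientation: [0.702, 0.677, 0.152, 0.158]
contact_force: [-0.2, 0.0, 0.3]
finger_gap: 85.1
```

Run:
```python
from h import *
im,d,P=wrist();cv2.imwrite("pics/w5.png",im)
L=(P-B)@BM; L=np.stack([L[...,1],L[...,0],-L[...,2]],-1)
k=(abs(L[...,0])<48)&(abs(L[...,1])<63)&(L[...,2]>-30)&(L[...,2]<5)
q=L[k];print(k.sum(),cv2.minAreaRect(q[:,:2].astype(np.float32)),np.percentile(q[:,2],[50,95,99]))
for s in(-1,1):
    c=q[(q[:,1]*s>45)];print(s,len(c),np.percentile(c[:,0],[2,98]),np.percentile(c[:,1],[2,98]),np.median(c[:,2]))
print(inbay(pose()[:3,3]))
b,db=vision.get_image("top")
```

```text
6144 ((-0.18511581420898438, -0.03336334228515625), (119.16896057128906, 41.909446716308594), 89.96105194091797) [-11.50917478  -7.27800911  -6.56813447]
-1 836 [-19.97959325  19.63655601] [-58.67736981 -45.37756936] -8.284408526902213
1 1061 [-20.02047223  18.97235646] [45.40834194 59.37268821] -8.316256752151155
[  0.88362565  -0.58747039 117.9808198 ]
```

View pics/w5.png

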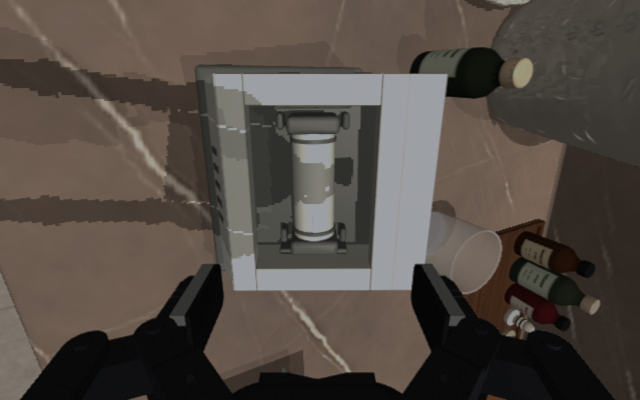

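The wrist view shows the cartridge lying in the cradle, both caps between the cheeks (px 313,180). It is centred within 0.2 mm and its top is at -8.3, as it should be when seated. Now the cover.

Run:
```python
from h import *
im,d,P=wrist();T=pose()
bayfit(P,B,np.radians(BY))
go((445,-367,200),toolR(0,0),T)
```

```text
plane slopes [ 0.0036 -0.0007  0.2345] n 23877
{'y+': 68.5, 'y-': -67.7, 'x+': 49.2, 'x-': -50.6} outer x [-72.7  84.6] outer y [-88.5  89.3] edge slopes deg [0.1  0.17]
centre [498.3 -45.   88.9]
plane slopes [ 0.0035 -0.0008  0.0136] n 23641
{'y+': 68.1, 'y-': -68.1, 'x+': 49.9, 'x-': -49.9} outer x [-71.9  84.5] outer y [-88.9  88.9] edge slopes deg [0.11 0.16]
centre [498.3 -45.   88.9]
plane slopes [ 0.0035 -0.0008  0.0006] n 23639
{'y+': 68.1, 'y-': -68.1, 'x+': 49.9, 'x-': -49.9} outer x [-71.9  84.5] outer y [-88.9  88.9] edge slopes deg [0.11 0.16]
centre [498.3 -45.   88.9]
turn [ 0.829  0.014 -0.068] shift now [-6.455  0.184 -0.059] shift after turn [-6.456 -0.09  -0.128]
```

Emit:
step_arm([
  [0,0,0,-0.922,0.026,-0.008,1],
  [0,0,0,-0.922,0.026,-0.008,1],
  [0,0,0,-0.922,0.026,-0.008,1],
  [0,0,0,-0.922,0.026,-0.008,1],
  [0,0,0,-0.922,0.026,-0.008,1],
  [0,0,0,-0.922,0.026,-0.008,1],
  [0,0,0,-0.922,0.026,-0.008,1],
  [0.276,0.005,-0.023,0,0,0,1],
  [0.276,0.005,-0.023,0,0,0,1],
  [0.277,0.005,-0.023,0,0,0,1],
  [0,0,0,0,0,0,1],
])

```text
clock: 13.58
eef_pos: [446.6, -366.2, 197.8]
orientation: [0.706, 0.708, 0.001, -0.002]
contact_force: [-0.4, -0.7, -0.2]
finger_gap: 85.5
```

Run:
```python
from h import *
im,d,P=wrist();cv2.imwrite("pics/w6.png",im);T=pose();print(T[:3,3])
for r in vision.tip_of("cover_grip","wrist")[:2]: print(np.round(r["position"],1),r["confidence"])
k=(np.hypot(P[...,0]-445,P[...,1]+368)<120)&(P[...,2]>34)&(P[...,2]<90)
q=P[k];print("plate",cv2.minAreaRect(q[:,:2].astype(np.float32)),np.median(q[:,2]))
q=P[k&(P[...,2]>68)&(abs(P[...,0]-445)<40)];print("rib",len(q),cv2.minAreaRect(q[:,:2].astype(np.float32)),np.percentile(q[:,2],[5,50,95]))
```

```text
[ 445.9737506  -366.39352827  198.5662472 ]
[ 446.2 -366.2   64.2] 0.66
plate ((443.34271240234375, -369.20904541015625), (159.644287109375, 124.13848114013672), 89.9361801147461) 42.35370581986638
rib 1377 ((443.42291259765625, -368.72674560546875), (69.25180053710938, 13.506768226623535), 89.64042663574219) [73.02673363 75.67023901 77.0701609 ]
```

View pics/w6.png

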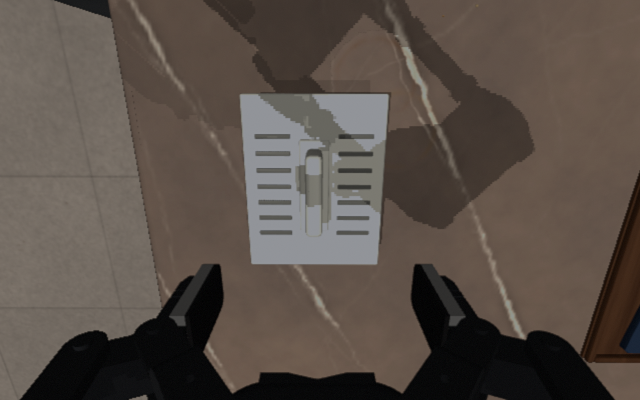

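The wrist view shows the cover at px (315,180), rib vertical at (314,192), square to the tool. The fit puts the rib centre at (443.4, -368.8).

Emit:
step_arm([
  [0,0,0,-0.05,-0.056,0.4,1],
  [0,0,0,0,0,0.8,1],
  [0,0,0,0,0,0.8,1],
  [0,0,0,0,0,0.5,1],
  [0,0,0,0,0,0.3,1],
  [0,0,0,0,0,0,1],
  [0,0,0,0,0,0,1],
  [0,0,0,0,0,0,-1],
  [0,0,0,0,0,0,-1],
  [0,0,0,0,0,0,-1],
  [0,0,0,0,0,0,-1],
  [0,0,0,0,0,0,-1],
  [0,0,0,0,0,0,-1],
  [0,0,0,0,0,0,-1],
])

```text
clock: 15.42
eef_pos: [442.8, -369.5, 61.7]
orientation: [0.707, 0.707, 0.001, 0.001]
contact_force: [0.1, 1.3, 2.1]
finger_gap: 12.9
```

Emit:
step_arm([
  [0,0,0,0,0,-0.4,-1],
  [0,0,0,0,0,-0.7,-1],
  [0,0,0,0,0,-0.9,-1],
  [0,0,0,0,0,-0.9,-1],
  [0,0,0,0,0,-0.6,-1],
  [0,0,0,0.7,0,0,-1],
  [0,0,0,0.9,0,0,-1],
  [0,0,0,0.9,0,0,-1],
  [0,0,0,0.9,0,0,-1],
  [0,0,0,0.9,0,0,-1],
  [0,0,0,0.9,0,0,-1],
  [0,0,0,0.8,0,0,-1],
  [0,0,0,0.48,0,0,-1],
  [-0.279,-0.005,0.023,0,0,0,-1],
  [-0.279,-0.005,0.023,0,0,0,-1],
  [-0.278,-0.005,0.023,0,0,0,-1],
  [0,0,0,0,0,0,-1],
  [0,0,0,0,0,0,-1],
])

```text
clock: 17.68
eef_pos: [442.1, -45.6, 237.8]
orientation: [0.702, 0.678, 0.151, 0.157]
contact_force: [0.3, -0.2, -0.9]
finger_gap: 12.6
```

```bash
sed -i 's/^B=.*/B=np.array([498.5,-45.0,88.9]);BY=-1.85;BM=toolR(BY,25)/' h.py
cat >> h.py <<'E'
def coverpose(P):
    "plate pose in bay frame from the visible plate top while it is held (bay axes about the tool)"
    T=pose(); L=(P-B)@BM; L=np.stack([L[...,1],L[...,0],-L[...,2]],-1); t=inbay(T[:3,3])
    k=(abs(L[...,2]-(t[2]-18))<7)&(abs(L[...,0]-t[0])<75)&(abs(L[...,1]-t[1])<95); q=L[k]
    A=np.c_[q[:,:2]-t[:2],np.ones(len(q))];c=np.linalg.lstsq(A,q[:,2],rcond=None)[0]
    print("tcp",t.round(1),"plate top z",c[2].round(2),"slopes",c[:2].round(4),"x",np.percentile(q[:,0],[1,99]).round(1),"y",np.percentile(q[:,1],[1,99]).round(1))
E
python3 - <<'E'
from h import *
im,d,P=wrist();cv2.imwrite("pics/w7.png",im);np.savez("w7.npz",P=P)
o=sensors.get_obs();print(o["contact_force"],o["eef_pos"],o["finger_gap"]);coverpose(P)
go(bay(0,-.5,94),BM)
E
```

```text
[ 0.68239405  0.46727576 -1.43957676] [442.4334841  -45.60959861 237.64834373] 12.944248479101745
tcp [ 12.1  -2.4 158.5] plate top z 139.69 slopes [ 0.0042 -0.0062] x [-48.7  71.5] y [-72.4  77.2]
turn [ 0.005  0.003 -0.006] shift now [ 0.04  -0.245  1.289] shift after turn [ 0.038 -0.242  1.29 ]
```

View pics/w7.png

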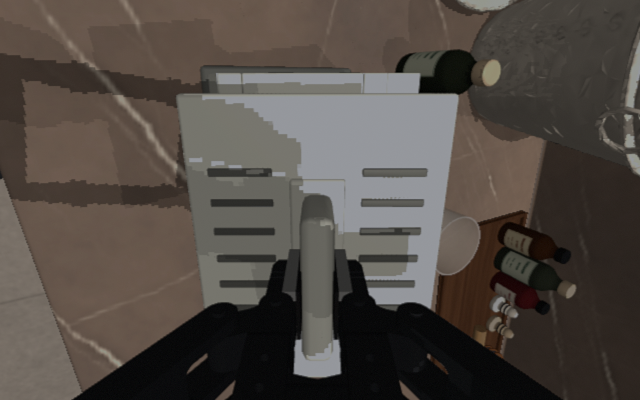

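Emit:
step_arm([
  [0,0,0,0.02,-0.12,0.4,-1],
  [0,0,0,0.02,-0.125,0.5,-1],
  [0,0,0,0,0,0.39,-1],
  [0,0,0,0,0,0,-1],
  [0,0,0,0,0,0,-1],
])

```text
clock: 18.35
eef_pos: [459.0, -44.1, 174.0]
orientation: [0.702, 0.678, 0.151, 0.157]
contact_force: [0.6, 0.9, -1.4]
finger_gap: 13.3
```

Run:
```python
from h import *
for i in range(4):
    im,d,P=wrist();coverpose(P)
L=(P-B)@BM; L=np.stack([L[...,1],L[...,0],-L[...,2]],-1)
k=(abs(L[...,2]))<5
q=L[k&(abs(L[...,1]-85)<8)&(abs(L[...,0])<90)];print(len(q),np.percentile(q[:,0],[.5,99.5]),np.median(q[:,2]))
go(bay(0,-.5,60),BM)
cv2.imwrite("pics/w8.png",im)
```

```text
tcp [ 0.4 -0.4 94.2] plate top z 74.78 slopes [ 0.0044 -0.0059] x [-60.3  59.9] y [-70.1  79.3]
tcp [ 0.4 -0.5 94.3] plate top z 75.09 slopes [ 0.0055 -0.0061] x [-60.1  60.1] y [-70.1  79.2]
tcp [ 0.3 -0.5 94.3] plate top z 75.2 slopes [ 0.006  -0.0065] x [-60.2  60.1] y [-70.3  79.2]
tcp [ 0.1 -0.5 94.1] plate top z 75.19 slopes [ 0.0065 -0.0064] x [-60.3  60. ] y [-70.3  79.2]
4767 [-70.53595516  89.13596634] 0.14346377629380122
turn [ 0.009  0.003 -0.006] shift now [ 0.001 -0.005  0.682] shift after turn [-0.001 -0.002  0.682]
```

Emit:
step_arm([
  [0.009,0.003,-0.006,0,0,0.3,-1],
  [0,0,0,0,0,0.3,-1],
  [0,0,0,0,0,0.12,-1],
  [0,0,0,0,0,0.04,-1],
  [0,0,0,0,0,0,-1],
])

```text
clock: 19.18
eef_pos: [474.7, -44.6, 138.8]
orientation: [0.701, 0.679, 0.15, 0.155]
contact_force: [0.1, -0.4, -1.3]
finger_gap: 12.8
```

Emit:
step_arm([
  [0,0,0,0,0,0.08,-1],
  [0,0,0,0,0,0.08,-1],
  [0,0,0,0,0,0.08,-1],
  [0,0,0,0,0,0,-1],
])

```text
clock: 19.68
eef_pos: [479.8, -44.9, 127.7]
orientation: [0.702, 0.679, 0.15, 0.155]
contact_force: [-0.1, -1.0, 2.1]
finger_gap: 13.2
```

Emit:
step_arm([
  [0,0,0,0,0,0.1,-1],
  [0,0,0,0,0,0.1,-1],
  [0,0,0,0,0,0.06,-1],
  [0,0,0,0,0,0,-1],
])

```text
clock: 20.18
eef_pos: [485.0, -44.9, 115.0]
orientation: [0.702, 0.679, 0.15, 0.155]
contact_force: [2.9, -0.6, -1.8]
finger_gap: 12.8
```

Run:
```python
from h import *
im,d,P=wrist();o=sensors.get_obs();print(o["contact_force"],BM.T@o["contact_force"],o["ft_torque"],o["finger_gap"]);coverpose(P)
cv2.imwrite("pics/w9.png",im)
```

```text
[ 2.85915646  0.64468844 -3.47338001] [0.7366545  1.10314879 4.34685753] [-0.10148078 -0.12217929 -0.02120583] 12.765494053856225
tcp [-1.2 -0.3 29.4] plate top z 10.26 slopes [ 0.0002 -0.0044] x [-61.8  58.3] y [-70.2  79.4]
```

Emit:
step_arm([
  [0,0,0,0,0,0.05,-1],
  [0,0,0,0,0,0.05,-1],
  [0,0,0,0,0,0,-1],
])

```text
clock: 20.6
eef_pos: [487.0, -45.0, 111.1]
orientation: [0.702, 0.679, 0.15, 0.155]
contact_force: [-0.8, -0.5, -1.6]
finger_gap: 12.9
```

Run:
```python
from h import *
im,d,P=wrist();o=sensors.get_obs();print(BM.T@o["contact_force"],o["ft_torque"],o["finger_gap"]);coverpose(P)
```

```text
[ 0.84875881 -0.32861669  1.29193623] [0.01251702 0.3717215  0.03749694] 13.126862600904866
tcp [-0.9 -0.4 25. ] plate top z 5.4 slopes [-0.0101 -0.0123] x [-67.6  72.6] y [-69.8  87.6]
```

Emit:
step_arm([
  [0,0,0,0,0,0.04,-1],
  [0,0,0,0,0,0.02,-1],
  [0,0,0,0,0,0,-1],
  [0,0,0,0,0,0,-1],
])

```text
clock: 21.15
eef_pos: [487.4, -45.0, 111.0]
orientation: [0.701, 0.679, 0.15, 0.155]
contact_force: [-24.2, 1.7, 15.7]
finger_gap: 13.1
```

Run:
```python
from h import *
im,d,P=wrist();o=sensors.get_obs();print(BM.T@o["contact_force"],o["ft_torque"],o["finger_gap"])
t=inbay(o["eef_pos"]);print(t)
L=(P-B)@BM; L=np.stack([L[...,1],L[...,0],-L[...,2]],-1)
for s in(-1,1):
    k=(abs(L[...,0]-s*50)<8)&(L[...,1]>30)&(L[...,1]<75);r=(abs(L[...,0]-s*67)<2)&(L[...,1]>-20)&(L[...,1]<75);print(s,np.nanmedian(L[k][:,2]),np.nanmedian(L[r][:,2]))
```

```text
[  1.07885611 -14.06656768 -25.8570376 ] [ 0.20063675  2.40726187 -0.0279101 ] 12.944116422461434
[-0.64250921 -0.369533   24.74808776]
-1 5.2878860415043984 0.2575342129417756
1 5.324302711273689 0.3759727647255509
```

Pressed at 26 N, the plate top is 5 mm above the rim on both sides, which is its own thickness, so it is home. I'll relax, release and back off.

Emit:
step_arm([
  [0,0,0,0,0,-0.05,-1],
  [0,0,0,0,0,0,-1],
  [0,0,0,0,0,0,0],
  [0,0,0,0,0,0,0],
  [0,0,0,0,0,0,0],
  [0,0,0,0,0,-0.3,0],
  [0,0,0,0,0,-0.7,0],
  [0,0,0,0,0,-1,0],
  [0,0,0,0,0,-0.6,0],
  [0,0,0,0,0,0,0],
  [0,0,0,0,0,0,0],
])

```text
clock: 22.58
eef_pos: [432.6, -43.3, 228.1]
orientation: [0.702, 0.679, 0.15, 0.155]
contact_force: [0.4, 0.5, -0.0]
finger_gap: 42.6
```

Run:
```python
from h import *
im,d,P=wrist();o=sensors.get_obs();cv2.imwrite("pics/w10.png",im)
print(inbay(o["eef_pos"]),o["contact_force"])
L=(P-B)@BM; L=np.stack([L[...,1],L[...,0],-L[...,2]],-1)
for sx in(-1,1):
  for sy in(-1,1):
    k=(abs(L[...,0]-sx*55)<5)&(abs(L[...,1]-sy*70)<8);r=(abs(L[...,0]-sx*68)<2)&(abs(L[...,1]-sy*60)<20);print(sx,sy,np.median(L[k][:,2]),np.median(L[r][:,2]))
for l in("cover_grip","rocks_glass_mid","bitters_mid"):
  for r in vision.tip_of(l,"wrist")[:1]: print(l,np.round(r["position"],1),inbay(r["position"]).round(1),r["confidence"])
im,d=vision.get_image("top")
for l in("rocks_glass_mid","bitters_mid","short_cartridge_mid","long_cartridge_mid"):
  for r in vision.tip_of(l,"top")[:2]: print(l,np.round(r["position"],1),round(r["confidence"],2))
```

```text
[ -1.41032251  -0.32665071 153.3076932 ] [-0.8976567  -0.15987438 -0.33256955]
-1 -1 5.581929101108676 0.5628291009866268
-1 1 5.221252839506327 0.07675647348387522
1 -1 5.667041170443874 0.642462855413092
1 1 5.20383038667584 0.3276890447695272
cover_grip [490.3 -42.3 112.4] [ 2.4  2.4 24.8] 0.69
rocks_glass_mid [ 699.4 -168.    47.5] [ 168.1 -116.5 -124.1] 0.89
bitters_mid [683.3  37.2  57.9] [ 151.9   88.1 -105. ] 0.86
rocks_glass_mid [ 697.9 -168.3   44. ] 0.85
rocks_glass_mid [389.6 213.9  17. ] 0.38
bitters_mid [685.7  39.   62.8] 0.54
short_cartridge_mid [ 701.6 -166.4   43.4] 0.67
short_cartridge_mid [387.  215.   18.5] 0.56
long_cartridge_mid [369.4 368.9  19.2] 0.85
```

View pics/w10.png

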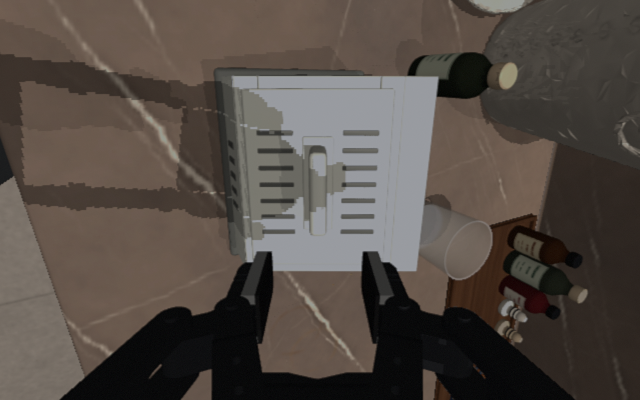

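The wrist view shows the cover at px (318,180), square in the bay. All four corners are 4.9–5.1 mm above the rim, so it is flush. The gripper is clear, so I'll hand in.

```bash
python3 -c "
from station import arm
print(arm.close_job())"
```

```text
the job is handed in; nothing more can be done
None
```

The filter unit is loaded: the long cartridge is in its cradle, the cover is pressed home and released, and the job was handed in at about 23 s.

**Cartridge:** Before the cover went on, its depth fit was within 0.2 mm of the bay's centre. Its top was at −8.3 mm against an expected −8, with both end caps between the cheeks.

**Cover:** I pressed it square to the slope, up to about 26 N. After I let go, the plate top was 4.9–5.1 mm above the rim at all four corners. That is the plate's own thickness, so it sits flush. I could not see the tabs directly and did not do a pull test. That they caught is inferred from the cover staying flush, since an uncaught cover stays 5 mm or more proud.

**Other items:**
- The short cartridge, rocks glass and bitters bottle were found within about 3 mm of their starting positions, which is inside the detector's error.
- I left the orange look-alike alone.

**Disagreements:**
- The network put the cover's grip point about 2.4 mm off in x and y; the depth fit did not.
- In the last top view it also gave a few wrong labels, such as calling the glass a short cartridge. I disregarded those.

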